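Feel for the release notch and open the wheel case

TASK

Open the grey case of polishing wheels with a fingertip alone: starting from either end of the dark rail along its front, run the fingertip lightly along the top of the rail until it comes to the thumb notch, press down the release paddle inside the notch so that the lid springs fully open, and back away. Leave the cup, the compound bar, the jar and the wrench where they stand.

Things in the scene. Friction and masses are not known exactly. Their poses are not given: they have to be found in the camera images.
- case: Low grey steel case, fixed, 230 mm deep (own x) by 380 mm wide (own y), 100 mm high shut; wire handles stick out 20 mm at its ends. Origin: centre of its underside, on the bench. Own -x points out of its front, towards the robot; z up. A dark rail runs along the whole front: own x -151 to -115 mm, own y -195 to +195 mm, rigid, flat top 78 mm high. The lid's front stands right behind it, 22 mm higher.
- rail_left (a point): Middle of the left (own +y) end of the rail's top: own x -133, y +195 mm, 78 mm high; axes as the case's. Somewhere along the rail, dark on dark, is the thumb notch; its middle can be anywhere between own y -55 and +55 mm, so the outer 115 mm of each end is always plain. The notch: a 50 mm long gap through the rail's full depth, open to the front, with upright rigid ends.
- rail_right (a point): Middle of the right (own -y) end of the rail's top: own x -133, y -195 mm, 78 mm high; axes as the case's. Inside the notch lies the release paddle, dark too, 44 mm long and 30 mm deep, its highest part (a ridge near the front, own x -144 mm) 15 mm below the rail's top. It rocks down about a pivot under the lid's front edge (own x -108 mm).
- release (a joint): Rocking angle of the release paddle: 0 at rest, 0.52 rad at its stop (ridge 18 mm lower). It unlatches the lid at about 0.24 rad (ridge 9 mm lower), so there is no need to drive it to the stop. Spring-loaded: 2 N to start, about 5 to 10 N to unlatch; comes back up when let go.
- lid (a joint): Angle of the lid: 0 shut and latched, 1.35 rad fully open. Hinged at the back (own x +115 mm, 76 mm high). Once unlatched, springs swing it up lightly (2 to 4 N at its front edge) in 2 to 3 s and keep it open; a gripper above the front edge only holds it back until withdrawn.
- cup: A small open white plastic cup, 64 mm across, 50 mm high, standing loose off the near left corner of the case. Origin: centre of its underside. Leave it alone.
- compound_bar: A red-brown bar of polishing compound, 35 x 110 x 30 mm high (x, y, z), lying loose off the near right corner of the case. Origin: centre of its underside. Leave it alone.
- jar: An amber jar with a steel cap, 64 mm across, 85 mm high, standing loose to the left of the case. Origin: centre of its underside. Leave it alone.
- wrench: A steel wrench 180 mm long (along its x), lying loose to the right of the case. Leave it alone.

How it is judged:
By the outcome, as a careful person would: the job done as asked, in the order asked, and still so for the second after the job is handed in, with the robot touching nothing.
It also fails if it takes over 64 s, if anything falls off the work surface, if the arm or the gripper's body presses on something with over 40 N, if the wrist force passes 120 N, or if a joint passes its speed limit or range.

ROBOT

A 6-joint arm with a two-finger parallel gripper is mounted at the origin on the work surface. World frame = base frame: x ahead of the robot, y to its left, z up, the work surface at z = 0. Lengths are in mm, angles in rad, forces in N, time in s.
With the tool pointing down it reaches from about 375 to 750 mm from the base axis. Payload 9 kg.
Tool frame: the origin (TCP) lies at the very end of the fingers, on their centre line; the grasp point (between the pads) lies 19 mm behind it; z points along the fingers, y is the line along which they close (so a half turn about z gives the same grasp; the last joint's range is limited). The gripper opens to 85 mm and grips with 20 to 120 N. Pads are 22 mm wide; open, the fingers measure 114 mm over their backs; the gripper's body (76 mm by 85 mm) begins 54 mm behind the grasp point. The pads swing forward as they close: fully open they stand 13 mm farther back than shut.
Start: joints at [0.898, 0.104, 0.097, 1.564, 0, 1.353], TCP at [263.579, 539.039, 231.331] pointing down, gripper open.
Joint ranges: [-2.99, 2.99], [-0.84, 1.86], [-1.1, 1.16], [-1.84, 2.11], [-1.51, 1.56], [-3.14, 3.14]. Speed limits (rad/s): [2.22, 2.22, 2.57, 3.14, 3.14, 3.14].

INTERFACE

Orientations are given as [roll, pitch, yaw] about the fixed x, y, z axes, in that order (R = Rz(yaw) Ry(pitch) Rx(roll)).
In Python, from plant import robot gives the robot as it stands.
- The arm moves only by the shell command python3 -m handwheel 'ROWS' [FORCE]. ROWS is JSON, a list of rows, each a list of 7 numbers: the shift along the tool's x, y, z in units of 150 mm (1.0 is 150 mm), then the turn, a rotation vector about the tool's x, y, z in units of pi rad (1.0 is pi rad), then the gripper command: -1 is fully open, 1 is shut, values between are in proportion. In form: [[tx, ty, tz, rx, ry, rz, gripper], ...]. A call has 1 to 20 rows; each row is the pose to reach, as a shift and turn from the pose commanded when the call began, along the tool's axes at that moment, turning the shorter way round; what a row does not reach only later rows make up. A row lasts 1/12 s, in which the tool goes at most 41.7 mm and 7.16 degrees, less where a joint would pass 70% of its speed; a pose out of reach is approached as far as the arm can. A call with a number of a shift or a turn outside -1 to 1 is refused whole. A call with a gripper value outside its range is refused whole. The fingers move at their own pace and stop on an object; FORCE is the grip in N (left out, the last holds). Time passes only in rows, so rows that repeat a pose let the fingers close. It gives the time, the measured TCP pose, the force, the opening and the grip force at its end, in the units of the state.
- robot.state(): the state, without advancing time (a new reading comes with each control period).
- robot.grab_frame(name): name is "scene" or "side" or "wrist"; returns a dict with "img" (420x560x3 uint8, red, green, blue), "z_map" (420x560 float32, mm along the optical axis (not along the pixel's ray), 0 where there is no reading), "fovy" (degrees; the focal length in pixels is half the picture's height over the tangent of half this angle, whatever the lens; pixels are square), "cx", "cy" (the principal point, pixels), "rvec" (rotation vector, rad) and "tvec" (3), from world to camera coordinates, as OpenCV has them. Camera axes: x right, y down, z forward; pixel columns grow to the right and rows downward; lengths in mm; the calibration is good to about 2 mm. A picture is of the moment at which its call begins.
- robot.hand_in(): hands the job in; it is judged then, once.
Trained networks look in a picture, given as the dict that the camera call returned (one of the last four; its "shot" number tells which), for a name from the list of things; names that differ only in an ending like _2 or _b are one class to them, and where a whole thing is asked for, a point or a joint stands for the part that bears it (a point fixed in the world has none). Each returns a list of dicts, best first, with "score" (0 to 1); they miss things now and then, are a little off and sometimes report something else, mostly with a low value. They report only what shows in the picture. A call takes as long as a camera call.
- robot.boxes_of(picture, name): "bbox" ([left, top, right, bottom] in pixels, round what is visible of it).
- robot.trace(picture, name): "mask" (420x560 bool, what is visible of it) and "bbox" ([left, top, right, bottom] in pixels, round what is visible of it).
The state is a dict: "time_s": time; "joint_pos": joint angles; "joint_velocities": joint speeds; "tau": joint torques, N m; "ee_pos": TCP position; "tcp_rot": TCP orientation; "contact_force": force on the tool from outside, world axes, zero at the start; "ft_torque": the same for the moment, N m; "width": finger opening in mm; "finger_force": force on a finger pad.
Only numpy, scipy, OpenCV 4.12 (cv2) and the standard library are available. Lean on these libraries where they do the work, as an engineer would, in place of code of your own. Each camera call takes 0.05 s, during which the arm holds its last target. There are 200 camera calls.

## Working session

There is one attempt and no reset: what is moved stays moved. The work goes in short steps, Python scripts to look and compute and a shell command to move; the robot and the scene stay as the last step left them, time stands still between calls to the robot, and variables do not carry over. Pictures are saved under pics/ and viewed, at most 10 in all, crops included, and the job is handed in when it is done.

```bash
mkdir -p pics; cat > h.py <<'E'
import numpy as np, cv2
from plant import robot
def cam(f):
    R=cv2.Rodrigues(np.array(f["rvec"],float))[0]; t=np.array(f["tvec"],float).ravel()
    F=210/np.tan(np.radians(f["fovy"])/2); return R,t,F
def world(f,mask=None):
    R,t,F=cam(f); z=f["z_map"]; m=z>0
    if mask is not None: m&=mask
    v,u=np.nonzero(m); d=z[v,u]
    c=np.c_[(u-f["cx"])/F*d,(v-f["cy"])/F*d,d]
    return (c-t)@R,u,v
E
python3 - <<'E'
from h import *
s=robot.state(); print(s)
for n in ["scene","side"]:
    f=robot.grab_frame(n); cv2.imwrite(f"pics/{n}0.png",f["img"][:,:,::-1])
    for k in ["case","cup","compound_bar","jar","wrench"]:
        r=robot.trace(f,k)
        if r:
            p,_,_=world(f,r[0]["mask"]); print(n,k,round(r[0]["score"],2),r[0]["bbox"],np.percentile(p,[2,50,98],axis=0).round().tolist())
    r=robot.trace(f,"case")
    if r:
        p,u,v=world(f,r[0]["mask"])
        for lo,hi in((70,85),(93,107)):
            q=p[(p[:,2]>lo)&(p[:,2]<hi)][:,:2]
            if len(q)>30: print(n,lo,len(q),np.median(p[(p[:,2]>lo)&(p[:,2]<hi)][:,2]),cv2.minAreaRect(q.astype(np.float32)))
E
```

```text
{'time_s': 0.0, 'joint_pos': array([ 8.98328738e-01,  1.04692111e-01,  9.64627497e-02,  1.56389423e+00,
       -1.67278289e-05,  1.35311105e+00]), 'joint_velocities': array([ 0.00027857,  0.00067974,  0.00027885,  0.00176696, -0.00113864,
        0.00051652]), 'tau': array([ 1.57980256e-03, -5.56922507e+01,  5.03651798e+01,  1.65602850e-02,
       -3.67813354e-04, -9.87658467e-06]), 'ee_pos': array([263.33555113, 538.75270611, 230.52294436]), 'tcp_rot': array([-3.14029310e+00, -2.70316839e-04,  2.68681018e+00]), 'contact_force': array([0.55946614, 0.65668645, 0.33352133]), 'ft_torque': array([-0.05840814,  0.07718632,  0.01354418]), 'finger_force': 0.0, 'width': 85.50092907679971}
scene case 0.76 [198.9, 164.2, 386.2, 323.9] [[529.0, -216.0, 7.0], [691.0, -57.0, 101.0], [787.0, 159.0, 104.0]]
scene cup 0.74 [318.9, 109.5, 338.1, 135.5] [[347.0, 333.0, 3.0], [376.0, 363.0, 32.0], [406.0, 392.0, 52.0]]
scene compound_bar 0.95 [100.1, 226.3, 146.0, 254.0] [[340.0, -428.0, 2.0], [368.0, -377.0, 30.0], [389.0, -325.0, 34.0]]
scene jar 0.58 [98.6, 229.3, 144.4, 253.0] [[338.0, -428.0, 6.0]
[... 558 characters left out ...]
69.8, 172.6, 188.8, 192.8] [[348.0, 331.0, 3.0], [375.0, 344.0, 35.0], [402.0, 394.0, 52.0]]
side compound_bar 0.96 [235.9, 321.6, 253.9, 373.4] [[332.0, -432.0, 7.0], [355.0, -392.0, 31.0], [383.0, -328.0, 34.0]]
side jar 0.71 [233.2, 146.1, 254.1, 173.2] [[587.0, 372.0, 5.0], [611.0, 385.0, 50.0], [646.0, 421.0, 88.0]]
side wrench 0.74 [168.3, 172.6, 187.7, 196.0] [[348.0, 331.0, 5.0], [375.0, 345.0, 35.0], [402.0, 395.0, 52.0]]
side 70 1246 79.19894083322978 ((650.92822265625, -24.232025146484375), (395.09149169921875, 268.519775390625), 89.31846618652344)
side 93 6181 101.66230495184523 ((670.1329345703125, -24.106842041015625), (386.1761474609375, 234.31915283203125), 88.90260314941406)
```

```bash
python3 - <<'E'
from h import *
f=robot.grab_frame("scene"); g=robot.grab_frame("side")
cv2.imwrite("pics/both.png",np.hstack([cv2.resize(x["img"][120:360,90:400,::-1],(400,310)) for x in (f,g)]))
c=np.array([670,-23.7]);a=-np.radians(1.0)
Rm=np.array([[np.cos(a),-np.sin(a)],[np.sin(a),np.cos(a)]])
for h in (f,g):
    p,u,v=world(h); q=(p[:,:2]-c)@Rm
    lid=(abs(p[:,2]-101)<4)&(abs(q[:,1])<170)&(q[:,0]>-125)&(q[:,0]<0)
    for y in range(-160,161,80):   # lid front edge vs y
        k=lid&(abs(q[:,1]-y)<12); print("lidfront",y,np.percentile(q[k,0],1).round(1),end=" ")
    for y0 in range(-210,210,12):
        k=(q[:,1]>=y0)&(q[:,1]<y0+12)&(q[:,0]>-152)&(q[:,0]<-122)&(p[:,2]>30)
        if k.sum(): print(y0,k.sum(),np.percentile(p[k,2],[10,50,90]).round(),np.percentile(q[k&(p[:,2]>74),0],[2,98]).round() if (k&(p[:,2]>74)).any() else '',end=" | ")
    print()
E
```

```text
lidfront -160 -113.3 lidfront -80 -114.0 lidfront 0 -113.4 lidfront 80 -114.4 lidfront 160 -114.0 -198 66 [42. 77. 81.] [-151. -123.] | -186 33 [76. 79. 81.] [-150. -130.] | -174 33 [77. 79. 81.] [-151. -131.] | -162 32 [77. 78. 79.] [-150. -130.] | -150 32 [77. 80. 81.] [-150. -130.] | -138 33 [78. 80. 81.] [-150. -130.] | -126 30 [77. 79. 81.] [-150. -129.] | -114 31 [76. 79. 81.] [-150. -131.] | -102 29 [77. 79. 81.] [-150. -131.] | -90 31 [78. 79. 81.] [-150. -131.] | -78 29 [77. 79. 80.] [-151. -130.] | -66 27 [77. 78. 81.] [-150. -132.] | -54 28 [77. 79. 80.] [-150. -130.] | -42 29 [77. 79. 82.] [-149. -130.] | -30 28 [77. 79. 81.] [-150. -130.] | -18 30 [77. 79. 80.] [-149. -131.] | -6 7 [68. 78. 80.] [-148. -132.] | 6 9 [62. 63. 65.]  | 18 12 [61. 63. 67.]  | 30 10 [61. 63. 66.]  | 42 33 [61. 77. 80.] [-150. -130.] | 54 23 [76. 78. 81.] [-149. -132.] | 66 27 [77. 79. 80.] [-150. -131.] | 78 24 [78. 80. 81.] [-151. -130.] | 90 25 [77. 79. 81.] [-152. -130.] | 102 25 [78. 79. 80.] [-151. -131.] | 114 24 [77. 79. 81.] [-151. -131.] | 126 21 [77. 79. 80.] [-151. -131.] | 138 23 [
[... 780 characters left out ...]
8. 80.] [-151. -124.] | -30 45 [44. 77. 80.] [-151. -122.] | -18 47 [44. 78. 80.] [-150. -124.] | -6 17 [35. 77. 80.] [-147. -124.] | 6 9 [33. 62. 64.]  | 18 25 [33. 62. 65.]  | 30 34 [34. 61. 63.]  | 42 110 [36. 65. 79.] [-150. -123.] | 54 38 [41. 78. 81.] [-151. -124.] | 66 37 [44. 78. 80.] [-150. -123.] | 78 39 [43. 77. 81.] [-150. -124.] | 90 37 [45. 78. 81.] [-151. -123.] | 102 35 [41. 78. 81.] [-152. -124.] | 114 43 [41. 77. 80.] [-151. -123.] | 126 31 [45. 77. 80.] [-151. -123.] | 138 37 [49. 78. 81.] [-151. -122.] | 150 35 [45. 78. 81.] [-151. -125.] | 162 29 [46. 71. 81.] [-150. -124.] | 174 32 [56. 78. 81.] [-151. -124.] | 186 24 [47. 77. 80.] [-151. -123.] | 198 1 [67. 67. 67.]  |
```

View pics/both.png

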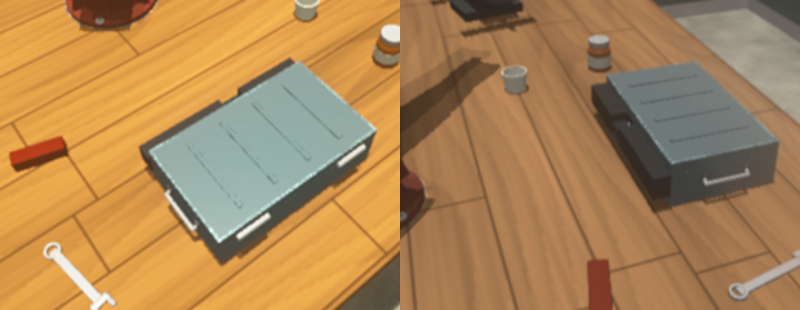

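The left view shows the rail's gap at about (225,95) px and the right view at about (620,115) px. That puts the notch near own y +23. The cup, jar, bar and wrench are all clear of the path. I'll move over the left end of the rail with the fingers shut.

```bash
python3 -m handwheel '[[-0.25,-0.13,0,0,0,0,1],[-0.5,-0.26,0,0,0,0,1],[-0.75,-0.4,0,0,0,0,1],[-0.918,-0.503,0,0,0,0,1],[-0.918,-0.503,0,0,0,0,1],[-0.918,-0.503,0,0,0,0,1]]' && python3 -m handwheel '[[-0.25,-0.13,0,0,0,0,1],[-0.5,-0.26,0,0,0,0,1],[-0.75,-0.4,0,0,0,0,1],[-0.918,-0.503,0,0,0,0,1],[-0.918,-0.503,0,0,0,0,1],[-0.918,-0.503,0,0,0,0,1]]' && python3 -m handwheel '[[-0.25,-0.13,0,0,0,-0.035,1],[-0.5,-0.26,0,0,0,-0.07,1],[-0.75,-0.4,0,0,0,-0.105,1],[-0.918,-0.503,0,0,0,-0.139,1],[-0.918,-0.503,0,0,0,-0.139,1],[-0.918,-0.503,0,0,0,-0.139,1],[-0.918,-0.503,0,0,0,-0.139,1]]'; python3 -c "
from h import *
print(robot.state())"
```

```text
time_s: 1.3
ee_pos: [355.2, 409.6, 231.6]
tcp_rot: [3.141, 0.0, 2.684]
contact_force: [-0.2, 0.8, -0.1]
width: 12.1
finger_force: 0.0
time_s: 1.8
ee_pos: [445.2, 282.2, 231.3]
tcp_rot: [3.141, -0.0, 2.685]
contact_force: [0.4, -0.1, -0.4]
width: 0.1
finger_force: 0.0
time_s: 2.38
ee_pos: [534.7, 155.9, 231.3]
tcp_rot: [3.141, -0.0, 3.124]
contact_force: [-0.1, 0.6, 0.1]
width: 0.1
finger_force: 0.0
{'time_s': 2.3833, 'joint_pos': array([ 4.84300580e-02, -2.70842963e-02, -3.70106112e-02,  1.56126813e+00,
        6.32998849e-04,  6.64729385e-02]), 'joint_velocities': array([ 0.0155032 , -0.01342296, -0.00698994, -0.00169015, -0.00078546,
       -0.00370347]), 'tau': array([ -1.70184664, -48.22910786,  50.51322699,  -0.12103665,
        -0.06724828,  -0.11830509]), 'ee_pos': array([534.70017209, 155.86017419, 231.30987866]), 'tcp_rot': array([ 3.14098750e+00, -4.39281660e-04,  3.12354978e+00]), 'contact_force': array([-0.10062647,  0.55367916,  0.07682363]), 'ft_torque': array([-0.04969499, -0.05295115, -0.00693466]), 'finger_force': 0.0, 'width': 0.1128290582791247}
```

```bash
python3 -m handwheel '[[0,0,0.2,0,0,0,1],[0,0,0.45,0,0,0,1],[0,0,0.7,0,0,0,1],[0,0,0.9,0,0,0,1],[0,0,0.967,0,0,0,1],[0,0,0.967,0,0,0,1],[0,0,0.967,0,0,0,1]]' && python3 -m handwheel '[[0,0,0.013,0,0,0,1],[0,0,0.027,0,0,0,1],[0,0,0.04,0,0,0,1],[0,0,0.04,0,0,0,1]]'
```

```text
time_s: 2.97
ee_pos: [535.2, 155.4, 87.5]
tcp_rot: [3.141, 0.001, 3.125]
contact_force: [1.1, -0.3, 1.2]
width: 0.3
finger_force: 0.0
time_s: 3.3
ee_pos: [535.7, 154.3, 80.9]
tcp_rot: [3.141, 0.001, 3.123]
contact_force: [-0.3, 0.1, 0.1]
width: -0.1
finger_force: 0.0
```

```bash
python3 -m handwheel '[[0,0,0.005,0,0,0,1],[0,0,0.005,0,0,0,1],[0,0,0.005,0,0,0,1]]'
```

```text
time_s: 3.55
ee_pos: [535.3, 154.2, 79.6]
tcp_rot: [3.141, 0.0, 3.123]
contact_force: [-0.2, -1.1, -0.5]
width: -0.3
finger_force: 0.0
```

```bash
python3 -m handwheel '[[0,0,0.005,0,0,0,1],[0,0,0.005,0,0,0,1],[0,0,0.005,0,0,0,1]]'; python3 -m handwheel '[[0,0,0.004,0,0,0,1],[0,0,0.004,0,0,0,1],[0,0,0.004,0,0,0,1]]'
```

```text
time_s: 3.8
ee_pos: [535.2, 154.2, 78.7]
tcp_rot: [3.142, -0.0, 3.123]
contact_force: [-0.1, 0.1, -0.5]
width: -0.2
finger_force: 0.0
time_s: 4.05
ee_pos: [535.3, 154.2, 78.2]
tcp_rot: [3.142, 0.0, 3.123]
contact_force: [-0.5, -0.5, 0.4]
width: 0.0
finger_force: 0.0
```

```bash
python3 -m handwheel '[[0,0,0.004,0,0,0,1],[0,0,0.004,0,0,0,1],[0,0,0.004,0,0,0,1]]'
```

```text
time_s: 4.3
ee_pos: [535.3, 154.2, 78.1]
tcp_rot: [3.142, 0.0, 3.124]
contact_force: [-1.7, 0.4, 5.9]
width: 0.1
finger_force: 2.7
```

```bash
python3 -m handwheel '[[0,-0.02,0,0,0,0,1],[0,-0.04,0,0,0,0,1],[0,-0.06,0,0,0,0,1],[0,-0.08,0,0,0,0,1],[0,-0.1,0,0,0,0,1],[0,-0.12,0,0,0,0,1],[0,-0.14,0,0,0,0,1],[0,-0.16,0,0,0,0,1],[0,-0.18,0,0,0,0,1],[0,-0.2,0,0,0,0,1]]'
```

```text
time_s: 5.13
ee_pos: [535.2, 124.3, 78.1]
tcp_rot: [3.141, 0.001, 3.124]
contact_force: [-0.2, 4.0, 4.7]
width: -0.3
finger_force: 2.7
```

```bash
python3 -m handwheel '[[0,-0.02,0,0,0,0,1],[0,-0.04,0,0,0,0,1],[0,-0.06,0,0,0,0,1],[0,-0.08,0,0,0,0,1],[0,-0.1,0,0,0,0,1],[0,-0.12,0,0,0,0,1],[0,-0.14,0,0,0,0,1],[0,-0.16,0,0,0,0,1],[0,-0.18,0,0,0,0,1],[0,-0.2,0,0,0,0,1],[0,-0.22,0,0,0,0,1],[0,-0.24,0,0,0,0,1],[0,-0.26,0,0,0,0,1],[0,-0.28,0,0,0,0,1],[0,-0.3,0,0,0,0,1],[0,-0.32,0,0,0,0,1],[0,-0.34,0,0,0,0,1],[0,-0.36,0,0,0,0,1],[0,-0.38,0,0,0,0,1],[0,-0.4,0,0,0,0,1]]'
```

```text
time_s: 6.8
ee_pos: [534.0, 64.3, 78.1]
tcp_rot: [3.141, 0.001, 3.124]
contact_force: [0.4, 3.8, 5.1]
width: -0.1
finger_force: 2.9
```

```bash
python3 -m handwheel '[[0,-0.02,0,0,0,0,1],[0,-0.04,0,0,0,0,1],[0,-0.06,0,0,0,0,1],[0,-0.08,0,0,0,0,1],[0,-0.1,0,0,0,0,1],[0,-0.12,0,0,0,0,1],[0,-0.14,0,0,0,0,1],[0,-0.16,0,0,0,0,1],[0,-0.18,0,0,0,0,1],[0,-0.2,0,0,0,0,1],[0,-0.22,0,0,0,0,1],[0,-0.24,0,0,0,0,1],[0,-0.26,0,0,0,0,1]]'
```

```text
time_s: 7.88
ee_pos: [533.3, 25.3, 78.0]
tcp_rot: [3.141, 0.001, 3.124]
contact_force: [-0.1, 4.1, 5.8]
width: -0.3
finger_force: 2.8
```

```bash
python3 -m handwheel '[[0,-0.02,0,0,0,0,1],[0,-0.04,0,0,0,0,1],[0,-0.06,0,0,0,0,1]]'; python3 -m handwheel '[[0,-0.01,0,0,0,0,1],[0,-0.02,0,0,0,0,1]]'
```

```text
time_s: 8.13
ee_pos: [532.5, 15.7, 77.2]
tcp_rot: [-3.141, -0.001, 3.123]
contact_force: [-0.8, -0.0, -0.8]
width: 0.2
finger_force: 0.0
time_s: 8.3
ee_pos: [532.4, 12.9, 77.1]
tcp_rot: [-3.141, -0.001, 3.123]
contact_force: [0.2, -0.0, 0.1]
width: 0.2
finger_force: 0.0
```

The fingertip dropped at world y of about 16. That agrees with the camera's notch middle at world y of about 2. I'll centre it there, then press.

```bash
python3 -m handwheel '[[0,-0.02,0,0,0,0,1],[0.01,-0.04,0,0,0,0,1],[0.02,-0.06,0,0,0,0,1],[0.02,-0.073,0,0,0,0,1],[0.02,-0.073,0,0,0,0,1]]' && python3 -m handwheel '[[0,0,0.02,0,0,0,1],[0,0,0.04,0,0,0,1],[0,0,0.06,0,0,0,1],[0,0,0.08,0,0,0,1],[0,0,0.08,0,0,0,1]]'
```

```text
time_s: 8.72
ee_pos: [529.4, 2.0, 77.5]
tcp_rot: [-3.142, 0.0, 3.123]
contact_force: [0.1, 0.9, -0.6]
width: -0.3
finger_force: 0.0
time_s: 9.13
ee_pos: [529.0, 2.6, 64.6]
tcp_rot: [3.141, -0.001, 3.124]
contact_force: [0.2, 0.1, 0.4]
width: -0.1
finger_force: 0.0
```

```bash
python3 -m handwheel '[[0,0,0.01,0,0,0,1],[0,0,0.02,0,0,0,1],[0,0,0.03,0,0,0,1],[0,0,0.03,0,0,0,1]]'; python3 -m handwheel '[[0,0,0.01,0,0,0,1],[0,0,0.02,0,0,0,1],[0,0,0.02,0,0,0,1]]';
```

```text
time_s: 9.47
ee_pos: [529.4, 2.4, 60.9]
tcp_rot: [3.142, -0.0, 3.123]
contact_force: [-2.2, 0.3, 2.2]
width: 0.1
finger_force: 1.1
time_s: 9.72
ee_pos: [529.5, 2.4, 57.9]
tcp_rot: [3.142, -0.0, 3.123]
contact_force: [-1.9, -0.3, 2.3]
width: 0.0
finger_force: 1.5
```

```bash
python3 -m handwheel '[[0,0,0.01,0,0,0,1],[0,0,0.02,0,0,0,1],[0,0,0.03,0,0,0,1],[0,0,0.03,0,0,0,1]]'; python3 -m handwheel '[[0,0,0.01,0,0,0,1],[0,0,0.013,0,0,0,1],[0,0,0.013,0,0,0,1],[0,0,0.013,0,0,0,1]]';
```

```text
time_s: 10.05
ee_pos: [529.7, 2.4, 53.5]
tcp_rot: [3.142, 0.0, 3.124]
contact_force: [-2.5, -0.2, 5.7]
width: 0.3
finger_force: 3.0
time_s: 10.38
ee_pos: [529.8, 2.3, 51.9]
tcp_rot: [-3.142, 0.001, 3.123]
contact_force: [-3.2, 0.6, 6.3]
width: 0.2
finger_force: 3.3
```

```bash
cat > lid.py <<'E'
from h import *
f=robot.grab_frame("side"); p,u,v=world(f)
k=(p[:,0]>560)&(p[:,0]<800)&(p[:,1]>-200)&(p[:,1]<-90)
for x in range(560,820,40):
    m=k&(abs(p[:,0]-x)<15); print(x,m.sum(),np.percentile(p[m,2],[50,95]).round() if m.any() else '')
print(robot.state()["contact_force"])
E
python3 lid.py; python3 -m handwheel '[[0,0,0.007,0,0,0,1],[0,0,0.007,0,0,0,1],[0,0,0.007,0,0,0,1]]'; python3 lid.py
```

```text
560 29 [175. 178.]
600 411 [ 53. 192.]
640 376 [ 53. 174.]
680 382 [ 52. 156.]
720 325 [ 55. 139.]
760 209 [111. 120.]
800 41 [101. 104.]
[-3.28004432 -0.16521851  6.0074002 ]
time_s: 10.68
ee_pos: [529.9, 2.3, 51.0]
tcp_rot: [-3.142, 0.001, 3.124]
contact_force: [-3.2, 0.5, 6.3]
width: -0.2
finger_force: 3.5
560 0 
600 620 [200. 230.]
640 310 [ 52. 219.]
680 296 [ 51. 190.]
720 258 [ 53. 161.]
760 175 [ 52. 133.]
800 33 [101. 105.]
[-2.63660802  0.38665908  7.29545188]
```

The lid has unlatched and is rising. I'll back away.

```bash
python3 -m handwheel '[[0,0,-0.07,0,0,0,1],[0,0,-0.14,0,0,0,1],[0,0,-0.22,0,0,0,1],[0.1,0,-0.3,0,0,0,1],[0.25,0,-0.4,0,0,0,1],[0.4,0,-0.5,0,0,0,1],[0.55,0,-0.6,0,0,0,1],[0.7,0,-0.6,0,0,0,1],[0.7,0,-0.6,0,0,0,1],[0.7,0,-0.6,0,0,0,1],[0.7,0,-0.6,0,0,0,1],[0.7,0,-0.6,0,0,0,1]]' && python3 -m handwheel '[[0,0,0,0,0,0,1],[0,0,0,0,0,0,1],[0,0,0,0,0,0,1],[0,0,0,0,0,0,1],[0,0,0,0,0,0,1],[0,0,0,0,0,0,1],[0,0,0,0,0,0,1],[0,0,0,0,0,0,1],[0,0,0,0,0,0,1],[0,0,0,0,0,0,1],[0,0,0,0,0,0,1],[0,0,0,0,0,0,1],[0,0,0,0,0,0,1],[0,0,0,0,0,0,1],[0,0,0,0,0,0,1],[0,0,0,0,0,0,1],[0,0,0,0,0,0,1],[0,0,0,0,0,0,1]]'
python3 - <<'E'
from h import *
f=robot.grab_frame("scene");g=robot.grab_frame("side")
cv2.imwrite("pics/end.png",np.hstack([x["img"][80:380,60:440,::-1] for x in (f,g)]))
p,u,v=world(g); k=(p[:,0]>560)&(p[:,0]<840)&(p[:,1]>-210)&(p[:,1]<160)&(p[:,2]>130)
l=p[k]; b=np.polyfit(l[:,2],l[:,0],1); print("lid angle",np.arctan2(1,-b[0]),l[:,2].max(),len(l)); print("lid angle raw slope",b)
print(robot.state()["contact_force"])
E
```

```text
time_s: 11.73
ee_pos: [425.1, 4.2, 140.7]
tcp_rot: [3.142, 0.0, 3.123]
contact_force: [0.1, -0.7, -0.6]
width: -0.1
finger_force: 0.0
time_s: 13.23
ee_pos: [424.5, 4.3, 140.5]
tcp_rot: [3.142, 0.0, 3.124]
contact_force: [-0.2, -0.1, -0.8]
width: 0.1
finger_force: 0.0
lid angle 1.2446376324937796 309.54546358751844 3444
lid angle raw slope [-3.38238506e-01  8.42865015e+02]
[ 0.713583    0.31916984 -0.14004416]
```

View pics/end.png

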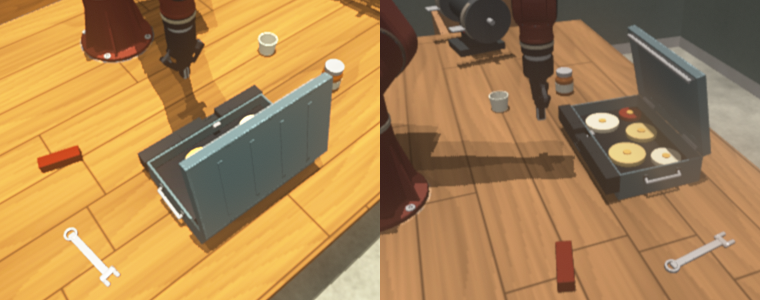

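The lid stands open with the wheels visible, at right view (660,90). The cup, jar, bar and wrench are where they were. The gripper is clear at (540,95). I'll wait a moment to confirm the lid has settled, then hand in.

```bash
python3 -m handwheel '[[0,0,0,0,0,0,1],[0,0,0,0,0,0,1],[0,0,0,0,0,0,1],[0,0,0,0,0,0,1],[0,0,0,0,0,0,1],[0,0,0,0,0,0,1],[0,0,0,0,0,0,1],[0,0,0,0,0,0,1],[0,0,0,0,0,0,1],[0,0,0,0,0,0,1],[0,0,0,0,0,0,1],[0,0,0,0,0,0,1]]'
python3 - <<'E'
from h import *
g=robot.grab_frame("side")
p,u,v=world(g); k=(p[:,0]>560)&(p[:,0]<840)&(p[:,1]>-210)&(p[:,1]<160)&(p[:,2]>130)
l=p[k]; b=np.polyfit(l[:,2],l[:,0],1); a=np.arctan2(1,-b[0]); print("lid",a,l[:,2].max())
h=l[l[:,2]>l[:,2].max()-8]; print("top x range",np.percentile(h[:,0],[2,98]))
E
```

```text
time_s: 14.33
ee_pos: [424.5, 4.3, 140.6]
tcp_rot: [3.142, 0.0, 3.124]
contact_force: [-0.3, -0.3, -0.1]
width: 0.1
finger_force: 0.0
lid 1.2442540406498357 308.4711338406491
top x range [733.5602175  759.15414586]
```

```bash
python3 -c "
from plant import robot
print(robot.hand_in())"
```

```text
the job is handed in; nothing more can be done
None
```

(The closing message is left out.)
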